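# Clamp the dry box, crack its stuck lid and hold it ajar

### The arm

A 7-joint arm with a two-finger parallel gripper is mounted at the origin on a cart in front of the work surface, level with it; the furniture and walls round the work are solid. World frame = base frame: x ahead of the robot, y to its left, z up, the work surface at z = 0. Lengths are in m, angles in rad, forces in N, time in s.
With the tool pointing down it reaches from about 0.425 to 0.95 m from the base axis. Payload 4.7 kg.
Tool frame: the origin (TCP) lies midway between the tips of the shut fingers; the grasp point (between the pads) lies 19 mm behind it; y points along the fingers, x is the direction in which the jaws open and shut, and the axes are right-handed (so a half turn about y gives the same grasp; the last joint's range is limited). The gripper opens to 85 mm and grips with 20 to 120 N. Pads are 22 mm wide; open, the fingers measure 114 mm over their backs; the gripper's body (76 mm by 85 mm) begins 54 mm behind the grasp point. The pads swing forward as they close: fully open they stand 13 mm farther back than shut.
Start: joints at [-1.21, 0.469, -0.049, 1.532, 0.024, 1.141, -0.082], TCP at [0.256, 0.624, 0.231] pointing down, gripper open.
Joint ranges: [-2.59, 2.59], [-0.33, 1.99], [-1.39, 1.29], [0.1, 2.45], [-1.04, 4.18], [0.21, 1.99], [-2.66, 2.66]. Speed limits (rad/s): [2.57, 2.57, 3.14, 3.14, 3.14, 3.14, 3.14].

### API

Orientations are given as a rotation vector (axis times angle).
In Python, from rig import r gives the robot as it stands.
- The arm moves only by the tool carry_out, never from a script. Its argument "steps" is one flat list of numbers, 7 for each row, row after row: the shift along the tool's x, y, z each as a share of 0.1 m, from -1 to 1, then the turn, a rotation vector about the tool's x, y, z each as a share of 5 degrees, from -1 to 1, then the opening, from -1 (shut) to 1 (fully open), so that 0 is half open. In form: [tx, ty, tz, wx, wy, wz, hand, tx, ty, tz, wx, wy, wz, hand, ...]. A call has 1 to 10 rows; each row shifts and turns the commanded pose from where the row before left it, along the tool's axes as they then stand; what a row does not reach is not made up. A row lasts 1/12 s, in which the tool goes at most 41.7 mm and 7.16 degrees, less where a joint would pass 70% of its speed; a pose out of reach is approached as far as the arm can. A call with a number of a shift or a turn outside -1 to 1 is refused whole. A call with a gripper value outside its range is refused whole. The fingers move at their own pace and stop on an object; the grip force is fixed at half the most. Time passes only in rows, so rows that do not move let the fingers close. It gives the time, the measured TCP pose, the force and the opening at its end, in the units of the state.
- r.get_state(): the state, without advancing time (a new reading comes with each control period).
- r.get_image(name): name is "scene" or "top"; returns a dict with "frame" (400x640x3 uint8, red, green, blue), "K" (3x3 intrinsics, pixels), "D" ([k1, k2, p1, p2, k3] as OpenCV has them; the pictures are not rectified), "pose" (4x4, takes a point from camera to world coordinates). Camera axes: x right, y down, z forward; pixel columns grow to the right and rows downward; lengths in m; the calibration is good to about 2 mm. A picture is of the moment at which its call begins. There is no depth.
- r.job_done(): hands the job in, once; it reports no verdict.
The state is a dict: "clock": time; "qpos": joint angles; "dq": joint speeds; "joint_efforts": joint torques, N m; "tcp_pos": TCP position; "tool_rot": TCP orientation; "force": force on the tool from outside, world axes, zero at the start; "moment": the same for the moment, N m; "width": finger opening in m.
Only numpy, scipy, OpenCV 4.12 (cv2) and the standard library are available. Lean on these libraries where they do the work, as an engineer would, in place of code of your own. Each camera call takes 0.05 s, during which the arm holds its last target. There are 200 camera calls.

### The job

The gasket lid of the small white dry box is stuck, and the box is too light to stay down by itself: turn the vise's red-handled crank clockwise (seen from the crank's end) until it stops, so that the jaw grips the box firmly. Then pull the blue lid up by its black tab until the seal lets go, without letting the lid fly wide open, and finish still holding the tab with the lid slightly open, about 2 cm up at the tab. Keep the box down in the vise and leave the petri dish, the marker and the vial alone.

Things in the scene. Friction and masses are not known exactly. Their poses are not given: they have to be found in the camera images.
- vise: grey screw vise, fixed, 110 mm (x) by 235 mm (y). Origin: centre of its underside; z up. Its screw runs along its y axis, crank at the -y end. The bed, 45 mm high, carries the box; the fixed jaw (90 mm wide in x, top at z = 95 mm) has its face at y = +55 mm, the moving jaw slides to +y towards it
- jaw: moving jaw of the vise (grey block with a dark steel plate, 90 x 32 x 50 mm, top 95 mm above the worktop). Origin: on its clamping face, in the middle of its width, 10 mm under its top; axes as the vise's. It is spring-backed: about 10 N for each mm by which the screw goes on after it meets the box
- crank (a joint): crank angle (rad), 0 to a hard stop at 9.0. Grows clockwise seen from the crank's end (looking along vise +y); each rad moves the jaw 1.91 mm to +y. At 0 and 2 pi the handle is straight above the axis, at pi/2 it points to vise +x. The jaw begins to squeeze the box near 7, 35 to 40 N at the stop. Stays where left; turning takes 4 to 8 N at the handle
- crank_handle (a point): mid of the graspable part of the red crank handle, a round bar 16 mm thick, 50 mm long, lying along the vise's y axis beyond the steel crank arm; it spins freely about its own axis and goes round the screw axis at 35 mm radius, 50 to 120 mm above the worktop. 20 mm from the bar's outer end. Only its position has a meaning
- crank_axis (a point): point on the screw's axis in the plane of the handle's circle (the circle's centre), 85 mm above the worktop; axes as the vise's
- dry_box: white plastic dry box, loose, about 0.45 kg, 110 mm (x) by 70 mm (y) by 60 mm, lying with its 70 mm side between the jaws. Origin: centre of its underside, x from the tab side to the hinge side, z up
- lid (a joint): opening angle of the blue lid (rad), 0 shut, to 1.0, about the hinge on the box's +x top edge (axis along box y); the tab rises. The seal sticks: it takes an upward pull of 10 to 16 N over the first 4 mm at the tab (0.04 rad), then lets go; beyond 8 mm (0.08 rad) only the lid's weight (under 1 N) is left, plus a few N if the tab must pivot in a hard pinch. Let go, it drops almost shut
- lid_hinge (a point): middle of the lid's hinge line, on the box's +x side, 60 mm above the box's underside
- pull_tab: black upright tab fixed on the lid over its edge away from the hinge: 24 mm (box's x) by 14 mm (box's y) by 38 mm high, with a bead 18 mm thick along its top. Origin: centre of its foot, on the lid's top; axes as the box's while the lid is shut
- tab (a point): middle of the tab, 20 mm above its foot, where to pinch it across its 14 mm (fingers closing along the box's y); 100 mm from the hinge along the box's x and 34 mm above it
- petri_dish: white petri dish, 57 mm across, 14 mm high; origin: centre of its underside. Leave it alone
- marker: black and blue marker pen, 128 mm long, lying; origin: centre of its underside. Leave it alone
- vial: small vial with a blue cap, 22 mm across, 54 mm high; origin: centre of its underside. Leave it alone
Not all that is in view belongs to the job. There is more than one size of the dry_box; the job needs the larger.

How it is judged:
On the way, in this order (a step that is already met when the one before it is completed fails the run):
1. the jaw has been cranked onto the box and squeezes it with more than 22 N, the lid still shut (contact force between jaw and dry_box above 22 N and value of joint crank above 7.5 rad and value of joint lid below 0.03 rad), for 0.2 s.
2. the seal has been broken by pulling the tab: the lid is past its sticking point (value of joint lid above 0.09 rad and contact force between the fingers and pull_tab above 0.5 N), for 0.1 s.
At the end, for the whole second after the job is handed in: The fingers hold the tab with the lid open 0.10 to 0.30 rad (10 to 30 mm at the tab) and still; the jaw grips the box with more than 22 N; the box is down on the vise bed (within 7 mm) and level (within 0.08 rad) (value of joint lid between 0.1 and 0.3 rad and velocity of joint lid between -0.05 and 0.05 rad/s and contact force between the fingers and pull_tab above 0.5 N and contact force between jaw and dry_box above 22 N and z of dry_box in the frame of vise below 0.052 m and angle between dry_box's own z axis and vertical below 0.08 rad); the arm keeps its last pose, push and grip.
It fails at once if the lid flew wide open (more than 0.45 rad, 45 mm at the tab) (value of joint lid above 0.45 rad).
It fails at once if the box was pulled up out of the vise or tipped (z of dry_box in the frame of vise above 0.06 m or angle between dry_box's own z axis and vertical above 0.2 rad).
It fails at once if the petri dish, the marker or the vial was moved (more than 20 mm) or the vial tipped (distance of any of petri_dish, marker, vial from where it was at the start of the episode above 0.02 m or angle between vial's own z axis and vertical above 0.5 rad).
It also fails if it takes over 53 s, if anything falls off the work surface, if the arm or the gripper's body presses on something with over 40 N, if the wrist force passes 120 N, or if a joint passes its speed limit or range.

## Working session

There is one attempt and no reset: what is moved stays moved. The work goes in short steps, Python scripts to look and compute and a tool call to move; the robot and the scene stay as the last step left them, time stands still between calls to the robot, and variables do not carry over. Pictures are saved under pics/ and viewed, about 8 in all and at most 12, crops included, and the job is handed in when it is done.

Besides the shell and the picture viewer there is one more tool, called after "Emit:" in YAML: its name, and indented under it one key for each argument. carry_out: Moves the arm, as the interface text tells. Its arguments: {"type":"object","properties":{"steps":{"type":"array","items":{"type":"number","minimum":-1,"maximum":1}}},"required":["steps"]}

```bash
mkdir -p pics; ls; python3 - <<'E'
from rig import r
import cv2,pickle
s=r.get_state(); print(s)
for n in ("scene","top"):
    d=r.get_image(n); pickle.dump(d,open(f"pics/{n}0.pkl","wb"))
    cv2.imwrite(f"pics/{n}0.png",d["frame"][:,:,::-1]); print(n,d["K"],d["D"],d["pose"])
E
```

```text
pics
{'clock': 0.0, 'qpos': array([-1.20987003,  0.46944312, -0.04858821,  1.53369519,  0.02410524,
        1.14099505, -0.08229632]), 'dq': array([ 0.0013996 ,  0.00066321, -0.00137854,  0.00087016, -0.00129274,
        0.00032124,  0.00024391]), 'joint_efforts': array([ 2.28130862e-04, -5.10321093e+01, -4.65195277e-02, -2.37716675e+01,
        1.07120853e-02,  7.48975785e-03,  8.41156179e-06]), 'tcp_pos': array([0.25629188, 0.62381953, 0.23025973]), 'tool_rot': array([-1.36994326, -0.9163095 ,  0.91891034]), 'force': array([ 0.15806756, -0.74051045,  0.07407565]), 'moment': array([-0.0217112 , -0.01142549,  0.03708156]), 'width': 0.08544266266267055}
scene [[387.48969936   0.         316.76927654]
 [  0.         387.48969936 199.36899923]
 [  0.           0.           1.        ]] [0.01370071 0.         0.         0.         0.        ] [[ 0.49589883 -0.44060544  0.74829886 -0.10590388]
 [-0.86836682 -0.24680721  0.43014564 -0.26355745]
 [-0.00483896 -0.86310663 -0.50499855  0.54940749]
 [ 0.          0.          0.          1.        ]]
top [[366.06040445   0.         319.94228094]
 [  0.         366.06040445 201.44080683]
 [  0.           0.           1.        ]] [-0.01939603  0.          0.          0.          0.        ] [[-0.01021688 -0.98828594  0.15227122  0.4011352 ]
 [-0.99989311  0.00850448 -0.01189277  0.08964682]
 [ 0.01045847 -0.15237645 -0.98826719  0.96122558]
 [ 0.          0.          0.          1.        ]]
```

View pics/scene0.png

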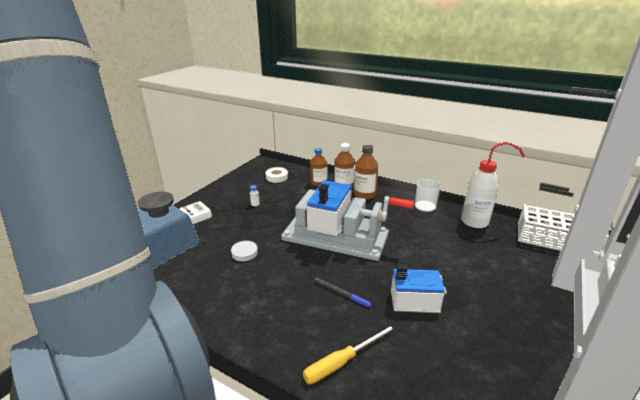

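View pics/top0.png

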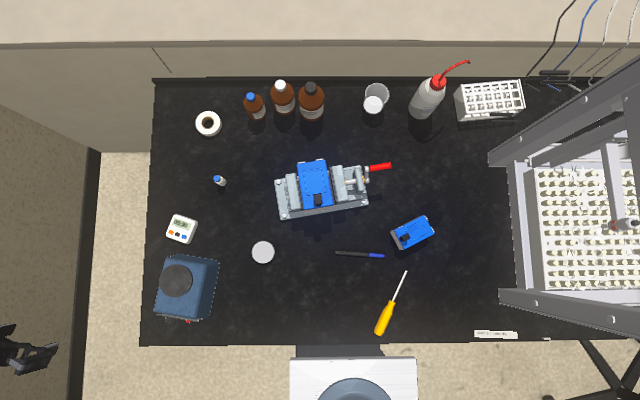

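The candidates for the box are the one in the vise (top view 315,185; scene 330,208) and the loose one on the worktop (top 412,232; scene 417,290). The one in the vise is the larger, so I choose it. The red handle is at top (380,167) and scene (401,203); the red bottle spout at (455,65) is not it. I'll check with a close crop.

```bash
python3 - <<'E'
import cv2,numpy as np
a=cv2.imread("pics/top0.png")[145:230,265:400]; b=cv2.imread("pics/scene0.png")[175:260,280:415]
f=lambda i:cv2.resize(i,None,fx=5.9,fy=3.5*1,interpolation=cv2.INTER_CUBIC)
g=lambda i:cv2.resize(i,None,fx=5,fy=5,interpolation=cv2.INTER_CUBIC)
a,b=cv2.resize(a,None,fx=3.5,fy=3.5,interpolation=2),cv2.resize(b,None,fx=3.5,fy=3.5,interpolation=2)
for im,(u0,v0) in ((a,(265,145)),(b,(280,175))):
    for u in range(0,135,10): cv2.putText(im,str(u0+u),(int(u*3.5),8),0,.3,(0,255,255)); cv2.line(im,(int(u*3.5),9),(int(u*3.5),14),(0,255,255),1)
    for v in range(0,85,10): cv2.putText(im,str(v0+v),(0,int(v*3.5)+3),0,.3,(0,255,255))
cv2.imwrite("pics/crop0.png",np.vstack([a,b]))
E
```

```text
(no output)
```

View pics/crop0.png

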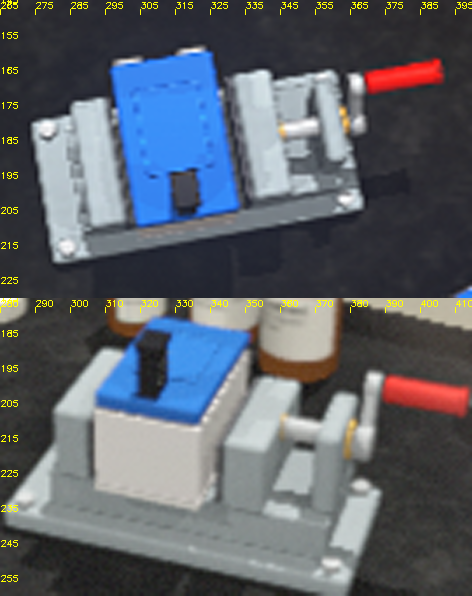

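The crop shows the larger box in the vise with its tab (top 318,199; scene 323,194). The handle runs from top (370,168) to (391,164), and in the scene view from (390,201) to (413,205). Next I'll triangulate these points.

```bash
cat > h.py <<'E'
import pickle,numpy as np,cv2
from scipy.spatial.transform import Rotation as R
def ray(d,uv):
    p=cv2.undistortPoints(np.array([[uv]],float),d["K"],d["D"])[0,0]
    v=d["pose"][:3,:3]@np.r_[p,1]; return d["pose"][:3,3],v/np.linalg.norm(v)
def tri(ds,uvs):
    A=np.zeros((3,3));b=np.zeros(3);L=[]
    for d,uv in zip(ds,uvs):
        o,v=ray(d,uv);P=np.eye(3)-np.outer(v,v);A+=P;b+=P@o;L.append((P,o))
    x=np.linalg.solve(A,b); return x,[round(1e3*np.linalg.norm(P@(x-o)),1) for P,o in L]
def onz(d,uv,z):
    o,v=ray(d,uv); return o+v*(z-o[2])/v[2]
def proj(d,X):
    T=np.linalg.inv(d["pose"]); return cv2.projectPoints(np.array([X],float),T[:3,:3],T[:3,3],d["K"],np.array(d["D"]))[0][0,0]
E
python3 - <<'E'
from h import *
from rig import r
t=pickle.load(open("pics/top0.pkl","rb"));s=pickle.load(open("pics/scene0.pkl","rb"))
np.set_printoptions(precision=4,suppress=True)
for n,a,b in (("hin",(369.9,168.4),(389.7,200.7)),("hout",(391.3,164.4),(413.4,205)),("piv",(367,180.4),(384,216.4)),("tab",(318.1,199.3),(323.4,193.7))):
    print(n,*tri((t,s),(a,b)))
for z in (0.0,.012):
  print(z,[onz(t,u,z)[:2] for u in ((274.4,179.9),(280.7,219.9),(368.7,204.4))])
print("lid corners",[onz(t,u,.110)[:2] for u in ((265+112/3.5,145+65/3.5),(265+210/3.5,145+52/3.5),(265+134/3.5,145+226/3.5),(265+240/3.5,145+207/3.5))])
print("others", [ (onz(t,u,z)[:2],onz(s,w,z)[:2]) for u,w,z in (((262.5,252),(244.5,251),.007),((219.5,181),(254,196),.03))])
print(R.from_rotvec(r.get_state()["tool_rot"]).as_matrix())
E
```

```text
hin [ 0.6088 -0.0386  0.1171] [np.float64(1.3), np.float64(1.3)]
hout [ 0.6182 -0.0895  0.1164] [np.float64(1.9), np.float64(1.9)]
piv [ 0.5865 -0.0358  0.0877] [np.float64(0.5), np.float64(0.5)]
tab [0.5322 0.0851 0.1383] [np.float64(1.4), np.float64(1.4)]
0.0 [array([0.6087, 0.1995]), array([0.5009, 0.182 ]), array([ 0.5402, -0.0515])]
0.012 [array([0.6061, 0.1981]), array([0.4997, 0.1808]), array([ 0.5384, -0.0497])]
lid corners [array([0.6243, 0.1333]), array([0.633 , 0.0663]), array([0.5133, 0.1186]), array([0.5256, 0.0474])]
others [(array([0.4174, 0.2278]), array([0.4174, 0.2264])), (array([0.6005, 0.3383]), array([0.5966, 0.3355]))]
[[ 0.3799 -0.0006 -0.925 ]
 [ 0.925  -0.0017  0.3799]
 [-0.0018 -1.     -0.0001]]
```

```bash
cat >> h.py <<'E'
def plan(pos,rot,target,yaw,n,tilt=0.0,cap=.4,show=True):
    """rows (rounded) from pose to target with tool x at world azimuth yaw (deg), tool y down"""
    M=R.from_rotvec(rot).as_matrix(); p=np.array(pos,float); out=[]
    c,s=np.cos(np.radians(yaw)),np.sin(np.radians(yaw))
    G=np.array([[c,0,-s],[s,0,c],[0,-1,0]])@R.from_euler('x',tilt).as_matrix()
    for i in range(n):
        d=M.T@(np.array(target)-p)/(n-i)/.1; d=d*min(1,cap/max(1e-9,np.linalg.norm(d)))
        w=R.from_matrix(M.T@G).as_rotvec(); w=np.clip(np.degrees(w)/(n-i)/5,-1,1)
        d,w=d.round(2),w.round(2); out.append([*d,*w])
        p=p+M@d*.1; M=M@R.from_rotvec(np.radians(w*5)).as_matrix()
    if show:
        for o in out: print(*[f"{v:g}" for v in o],sep=',')
    print("end",p.round(4),R.from_matrix(M).as_rotvec().round(4).tolist())
    return p,R.from_matrix(M).as_rotvec()
E
python3 - <<'E'
from h import *
from rig import r
s=r.get_state()
plan(s["tcp_pos"],s["tool_rot"],(.615,-.074,.19),9.5,22)
E
```

```text
-0.23,0.02,-0.27,0,0.53,-0
-0.22,0.02,-0.28,0,0.53,-0
-0.21,0.02,-0.29,0,0.53,-0
-0.19,0.02,-0.3,0,0.53,-0
-0.18,0.02,-0.31,0,0.53,-0
-0.16,0.02,-0.32,0,0.53,-0
-0.15,0.02,-0.32,0,0.53,-0
-0.13,0.02,-0.33,0,0.53,-0
-0.12,0.02,-0.34,0,0.53,-0
-0.1,0.02,-0.34,0,0.53,-0
-0.09,0.02,-0.35,0,0.53,-0
-0.07,0.02,-0.35,0,0.53,-0
-0.05,0.02,-0.35,0,0.53,-0
-0.04,0.02,-0.35,0,0.53,-0
-0.02,0.02,-0.36,0,0.53,-0
-0,0.02,-0.36,0,0.53,-0
0.01,0.02,-0.36,0,0.53,-0
0.03,0.01,-0.35,0,0.52,-0
0.04,0.02,-0.35,0,0.53,-0
0.06,0.01,-0.35,0.01,0.52,-0
0.08,0.02,-0.35,0,0.53,-0.01
0.1,0.01,-0.35,0.01,0.52,-0
end [ 0.6153 -0.0742  0.1903] [-1.5666, -0.1303, 0.1306]
```

Emit:
carry_out:
  steps: [-0.23,0.01,-0.27,0,0.53,0,0,-0.22,0.01,-0.28,0,0.53,0,0,-0.21,0.01,-0.29,0,0.53,0,0,-0.19,0.01,-0.3,0,0.53,0,0,-0.18,0.01,-0.31,0,0.53,0,0,-0.16,0.01,-0.32,0,0.53,0,0,-0.15,0.01,-0.32,0,0.53,0,0,-0.13,0.01,-0.33,0,0.53,0,0,-0.12,0.01,-0.34,0,0.53,0,0,-0.1,0.01,-0.34,0,0.53,0,0]

```text
clock: 0.93
tcp_pos: [0.4193, 0.3054, 0.221]
tool_rot: [-1.497, -0.56, 0.561]
force: [-0.2, 0.1, 0.8]
width: 0.0427
```

Emit:
carry_out:
  steps: [-0.09,0.02,-0.35,0,0.53,0,0,-0.07,0.02,-0.35,0,0.53,0,0,-0.05,0.02,-0.35,0,0.53,0,0,-0.04,0.02,-0.35,0,0.53,0,0,-0.02,0.02,-0.36,0,0.53,0,0,0,0.02,-0.36,0,0.53,0,0,0.01,0.02,-0.36,0,0.53,0,0,0.03,0.02,-0.35,0,0.53,0,0,0.04,0.02,-0.35,0,0.53,0,0,0.06,0.02,-0.35,0,0.53,0,0]

```text
clock: 1.77
tcp_pos: [0.5819, -0.0112, 0.2009]
tool_rot: [-1.561, -0.199, 0.2]
force: [1.0, 0.4, 0.3]
width: 0.0423
```

Emit:
carry_out:
  steps: [0.08,0.02,-0.35,0,0.53,0,0,0.1,0.02,-0.35,0,0.53,0,0,0,0,0,0,0,0,0]

```text
clock: 2.02
tcp_pos: [0.6167, -0.0826, 0.1969]
tool_rot: [-1.574, -0.12, 0.119]
force: [-0.5, -0.3, 0.6]
width: 0.0432
```

Emit:
carry_out:
  steps: [0,0.2,0.09,0,-0.16,0,0,0,0.25,0,0,0,0,0,0,0.25,0,0,0,0,0,0,0.2,0,0,0,0,0,0,0.08,0,0,0,0,0,0,0,0,0,0,0,0]

```text
clock: 2.52
tcp_pos: [0.6121, -0.0644, 0.097]
tool_rot: [-1.566, -0.136, 0.143]
force: [-0.6, -0.0, 0.3]
width: 0.0425
```

```bash
python3 - <<'E'
from rig import r
import cv2,pickle,numpy as np
s=r.get_state(); print(s["tcp_pos"],s["tool_rot"],s["qpos"])
o=[]
for n,(u,v) in (("scene",(300,130)),("top",(280,110))):
    d=r.get_image(n); pickle.dump(d,open(f"pics/{n}1.pkl","wb"))
    o.append(cv2.resize(np.ascontiguousarray(d["frame"][v:v+110,u:u+160,::-1]),None,fx=3.0*5/4,fy=3.75*1,interpolation=2)[:300*2])
o=[cv2.resize(i,(436,300)) for i in o]
cv2.imwrite("pics/g1.png",np.vstack(o))
E
```

```text
[ 0.61211004 -0.06437698  0.09696165] [-1.56569343 -0.13569685  0.14347493] [-0.24558434  0.53813304  0.38696353  1.82004871 -0.2625745   0.83901857
  0.44748017]
```

View pics/g1.png

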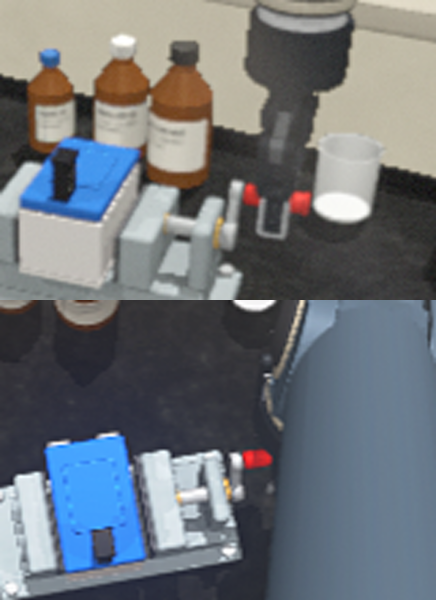

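Scene crop: the fingers straddle the red bar at (400,203) near its middle, with the tips below it. I'll shift 6 mm outward and close.

Emit:
carry_out:
  steps: [0,0,-0.06,0,0,0,0,0,0,0,0,0,0,0,0,0,0,0,0,0,-1,0,0,0,0,0,0,-1,0,0,0,0,0,0,-1,0,0,0,0,0,0,-1,0,0,0,0,0,0,-1,0,0,0,0,0,0,-1]

```text
clock: 3.28
tcp_pos: [0.6158, -0.0709, 0.1]
tool_rot: [-1.567, -0.141, 0.138]
force: [1.9, -0.2, 3.5]
width: 0.0139
```

```bash
python3 - <<'E'
from rig import r
s=r.get_state(); print(s["tcp_pos"],s["tool_rot"],s["force"],s["moment"],s["width"])
E
```

```text
[ 0.61584036 -0.07090471  0.1000215 ] [-1.56664695 -0.14088993  0.13757881] [ 1.88145316 -0.18977437  3.45673125] [-0.09941032 -0.27599561 -0.0363061 ] 0.013879859291559994
```

```bash
python3 - <<'E'
import numpy as np
f=.57+np.r_[0,.08,np.arange(1,10)*.16+.08]
for a,b in zip(f,f[1:]): print(f"{.35*(np.sin(b)-np.sin(a)):.3f},{-.35*(np.cos(b)-np.cos(a)):.3f},0,0,0,0,-1, ",end='')
E
```

```text
0.023,0.016,0,0,0,0,-1, 0.042,0.037,0,0,0,0,-1, 0.035,0.043,0,0,0,0,-1, 0.028,0.049,0,0,0,0,-1, 0.020,0.052,0,0,0,0,-1, 0.011,0.055,0,0,0,0,-1, 0.002,0.056,0,0,0,0,-1, -0.007,0.056,0,0,0,0,-1, -0.015,0.054,0,0,0,0,-1, -0.024,0.051,0,0,0,0,-1,
```

Emit:
carry_out:
  steps: [0.023,0.016,0,0,0,0,-1,0.042,0.037,0,0,0,0,-1,0.035,0.043,0,0,0,0,-1,0.028,0.049,0,0,0,0,-1,0.02,0.052,0,0,0,0,-1]

```text
clock: 3.7
tcp_pos: [0.6318, -0.0682, 0.0807]
tool_rot: [-1.567, -0.143, 0.135]
force: [3.3, -0.0, 4.9]
width: 0.0142
```

Emit:
carry_out:
  steps: [0.011,0.055,0,0,0,0,-1,0.002,0.056,0,0,0,0,-1,-0.007,0.056,0,0,0,0,-1,-0.015,0.054,0,0,0,0,-1,-0.024,0.051,0,0,0,0,-1]

```text
clock: 4.12
tcp_pos: [0.6291, -0.0686, 0.0526]
tool_rot: [-1.567, -0.144, 0.134]
force: [7.8, 0.5, -0.3]
width: 0.0139
```

```bash
cat > c.py <<'E'
import numpy as np
from scipy.optimize import least_squares
# (u along vise x, z) of TCP
P=np.array([(x*.984+y*.176,z) for x,y,z in eval(open('pts').read())])
s=least_squares(lambda c:np.hypot(*(P-c).T)-.035,[.575,.067])
print("centre",s.x,"res mm",s.fun*1e3)
c=s.x; print("phi",np.arctan2(P[:,0]-c[0],P[:,1]-c[1])%(2*np.pi))
import sys
f0,f1,n=map(float,sys.argv[1:]); f=np.linspace(f0,f1,int(n)+1)
for a,b in zip(f,f[1:]): print(f"{.35*(np.sin(b)-np.sin(a)):.3f},{-.35*(np.cos(b)-np.cos(a)):.3f},0,0,0,0,-1, ",end='')
E
echo "[(.6158,-.0709,.1),(.6318,-.0682,.0807),(.6291,-.0686,.0526)]">pts; python3 c.py 2.09 4.09 10
```

```text
centre [0.57640784 0.06952867] res mm [-0.07754068  0.10509454 -0.07059421]
phi [0.51041381 1.24693951 2.07676378]
-0.041,0.057,0,0,0,0,-1, -0.051,0.048,0,0,0,0,-1, -0.060,0.037,0,0,0,0,-1, -0.066,0.024,0,0,0,0,-1, -0.069,0.011,0,0,0,0,-1, -0.070,-0.003,0,0,0,0,-1, -0.068,-0.017,0,0,0,0,-1, -0.063,-0.030,0,0,0,0,-1, -0.056,-0.042,0,0,0,0,-1, -0.046,-0.052,0,0,0,0,-1,
```

Emit:
carry_out:
  steps: [-0.041,0.057,0,0,0,0,-1,-0.051,0.048,0,0,0,0,-1,-0.06,0.037,0,0,0,0,-1,-0.066,0.024,0,0,0,0,-1,-0.069,0.011,0,0,0,0,-1]

```text
clock: 4.53
tcp_pos: [0.5982, -0.0737, 0.0343]
tool_rot: [-1.566, -0.14, 0.139]
force: [4.8, 0.9, 4.8]
width: 0.0138
```

Emit:
carry_out:
  steps: [-0.07,-0.003,0,0,0,0,-1,-0.068,-0.017,0,0,0,0,-1,-0.063,-0.03,0,0,0,0,-1,-0.056,-0.042,0,0,0,0,-1,-0.046,-0.052,0,0,0,0,-1]

```text
clock: 4.95
tcp_pos: [0.5701, -0.0786, 0.0501]
tool_rot: [-1.566, -0.143, 0.135]
force: [8.4, 1.2, 0.8]
width: 0.0141
```

```bash
python3 - <<'E'
from rig import r
s=r.get_state(); print(s["tcp_pos"],s["tool_rot"],s["force"],s["moment"],s["width"],s["dq"].round(3))
E
```

```text
[ 0.57007031 -0.07857738  0.0501167 ] [-1.5663476  -0.14339866  0.13468806] [8.38644906 1.18269106 0.77795279] [ 0.22533786 -1.86488374 -0.28970029] 0.014109834483150147 [-0.034 -0.161  0.048  0.086  0.053  0.05  -0.014]
```

```bash
echo "[(.6158,-.0709,.1),(.6318,-.0682,.0807),(.6291,-.0686,.0526),(.5982,-.0737,.0343),(.5701,-.0786,.0501)]">pts; python3 c.py 4.08 6.08 10; echo; python3 c.py 6.08 8.08 10;
```

```text
centre [0.57640366 0.06940278] res mm [ 0.03439481  0.14931539 -0.12777411  0.11070748  0.05250763]
phi [0.50876234 1.24358186 2.07354792 3.16284308 4.12920808]
-0.035,-0.060,0,0,0,0,-1, -0.023,-0.066,0,0,0,0,-1, -0.009,-0.069,0,0,0,0,-1, 0.005,-0.070,0,0,0,0,-1, 0.018,-0.067,0,0,0,0,-1, 0.032,-0.062,0,0,0,0,-1, 0.043,-0.055,0,0,0,0,-1, 0.053,-0.045,0,0,0,0,-1, 0.061,-0.034,0,0,0,0,-1, 0.067,-0.021,0,0,0,0,-1, 
centre [0.57640366 0.06940278] res mm [ 0.03439481  0.14931539 -0.12777411  0.11070748  0.05250763]
phi [0.50876234 1.24358186 2.07354792 3.16284308 4.12920808]
0.070,-0.007,0,0,0,0,-1, 0.070,0.007,0,0,0,0,-1, 0.067,0.020,0,0,0,0,-1, 0.061,0.033,0,0,0,0,-1, 0.054,0.045,0,0,0,0,-1, 0.044,0.055,0,0,0,0,-1, 0.032,0.062,0,0,0,0,-1, 0.019,0.067,0,0,0,0,-1, 0.005,0.070,0,0,0,0,-1, -0.009,0.069,0,0,0,0,-1,
```

Emit:
carry_out:
  steps: [-0.035,-0.06,0,0,0,0,-1,-0.023,-0.066,0,0,0,0,-1,-0.009,-0.069,0,0,0,0,-1,0.005,-0.07,0,0,0,0,-1,0.018,-0.067,0,0,0,0,-1,0.032,-0.062,0,0,0,0,-1,0.043,-0.055,0,0,0,0,-1,0.053,-0.045,0,0,0,0,-1,0.061,-0.034,0,0,0,0,-1,0.067,-0.021,0,0,0,0,-1]

```text
clock: 5.78
tcp_pos: [0.5851, -0.076, 0.1019]
tool_rot: [-1.566, -0.132, 0.146]
force: [-3.5, -3.0, -3.5]
width: 0.0137
```

Emit:
carry_out:
  steps: [0.07,-0.007,0,0,0,0,-1,0.07,0.007,0,0,0,0,-1,0.067,0.02,0,0,0,0,-1,0.061,0.033,0,0,0,0,-1,0.054,0.045,0,0,0,0,-1]

```text
clock: 6.2
tcp_pos: [0.6217, -0.0699, 0.0959]
tool_rot: [-1.566, -0.14, 0.138]
force: [-0.6, -1.0, 5.3]
width: 0.0141
```

Emit:
carry_out:
  steps: [0.044,0.055,0,0,0,0,-1,0.032,0.062,0,0,0,0,-1,0.019,0.067,0,0,0,0,-1,0.005,0.07,0,0,0,0,-1,-0.009,0.069,0,0,0,0,-1]

```text
clock: 6.62
tcp_pos: [0.6331, -0.0679, 0.0637]
tool_rot: [-1.567, -0.145, 0.133]
force: [6.0, -0.3, 4.1]
width: 0.0139
```

```bash
echo "[(.6158,-.0709,.1),(.6318,-.0682,.0807),(.6291,-.0686,.0526),(.5982,-.0737,.0343),(.5701,-.0786,.0501),(.5851,-.076,.1019),(.6217,-.0699,.0959),(.6331,-.0679,.0637)]">pts; python3 c.py 8.05 9.05 8
```

```text
centre [0.57638205 0.06952227] res mm [-0.05935045  0.13158297 -0.05113034  0.22972234  0.10044542  0.28268264
  0.04188091  0.12387632]
phi [0.51096843 1.24700044 2.07624592 3.16215761 4.12602734 5.87455579
 0.7185689  1.73732897]
-0.011,0.042,0,0,0,0,-1, -0.016,0.041,0,0,0,0,-1, -0.021,0.038,0,0,0,0,-1, -0.026,0.035,0,0,0,0,-1, -0.030,0.032,0,0,0,0,-1, -0.034,0.028,0,0,0,0,-1, -0.037,0.023,0,0,0,0,-1, -0.040,0.019,0,0,0,0,-1,
```

Emit:
carry_out:
  steps: [-0.011,0.042,0,0,0,0,-1,-0.016,0.041,0,0,0,0,-1,-0.021,0.038,0,0,0,0,-1,-0.026,0.035,0,0,0,0,-1,-0.03,0.032,0,0,0,0,-1,-0.034,0.028,0,0,0,0,-1,-0.037,0.023,0,0,0,0,-1,-0.02,0.01,0,0,0,0,-1,0,0,0,0,0,0,-1]

```text
clock: 7.37
tcp_pos: [0.613, -0.0714, 0.0378]
tool_rot: [-1.567, -0.144, 0.135]
force: [7.0, -0.1, -0.8]
width: 0.0139
```

Emit:
carry_out:
  steps: [-0.018,0.006,0,0,0,0,-1,0,0,0,0,0,0,-1,0,0,0,0,0,0,-1]

```text
clock: 7.62
tcp_pos: [0.6129, -0.0714, 0.0377]
tool_rot: [-1.567, -0.146, 0.132]
force: [9.9, 0.2, -0.8]
width: 0.0137
```

The handle stopped at φ = 9.00 and did not give under a further push, so the crank is at its stop. I'll release and rise.

Emit:
carry_out:
  steps: [0,0,0,0,0,0,0,0,0,0,0,0,0,0,0,0,0,0,0,0,0,0,0,-0.02,0,0,0,0,0,-0.15,-0.05,0,0,0,0,0,-0.3,0,0,0,0,0,0,-0.35,0,0,0,0,0,0,-0.35,0,0,0,0,0,0,-0.35,0,0,0,0,0,0,-0.2,0,0,0,0,0]

```text
clock: 8.45
tcp_pos: [0.6107, -0.0794, 0.2102]
tool_rot: [-1.567, -0.142, 0.136]
force: [1.2, -0.3, 0.7]
width: 0.0428
```

```bash
python3 - <<'E'
from rig import r
import cv2,pickle,numpy as np
s=r.get_state(); print(s["tcp_pos"],s["tool_rot"],s["qpos"],s["force"])
o=[]
for n,(u,v) in (("scene",(280,165)),("top",(265,145))):
    d=r.get_image(n); pickle.dump(d,open(f"pics/{n}2.pkl","wb"))
    im=cv2.resize(np.ascontiguousarray(d["frame"][v:v+85,u:u+140,::-1]),None,fx=3.5,fy=3.5,interpolation=2)
    for k in range(0,140,10): cv2.putText(im,str(u+k),(int(k*3.5),8),0,.3,(0,255,255)); cv2.line(im,(int(k*3.5),9),(int(k*3.5),14),(0,255,255),1)
    for k in range(0,85,10): cv2.putText(im,str(v+k),(0,int(k*3.5)+3),0,.3,(0,255,255))
    o.append(im)
cv2.imwrite("pics/g2.png",np.vstack(o))
E
```

```text
[ 0.61068539 -0.07938953  0.21015044] [-1.5665654  -0.14187796  0.13595554] [-0.26476013  0.40737827  0.43799603  1.72913706 -0.19629737  1.04460555
  0.41716401] [ 1.23524186 -0.29934177  0.72339826]
```

View pics/g2.png

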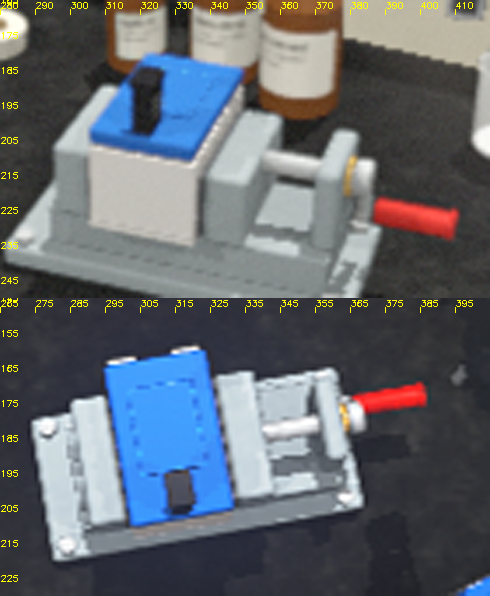

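Crop: the jaw is now tight on the box, with the lid shut. The tab centre is at scene (322,194) and top (316,200).

```bash
python3 - <<'E'
from h import *
from rig import r
t=pickle.load(open("pics/top2.pkl","rb"));s=pickle.load(open("pics/scene2.pkl","rb"))
x,e=tri((t,s),((316.3,199.9),(322.3,193.6)));print(x,e)
# model-projection check: tab box corners from candidate pose
def box(d,c):
    ex=np.array([np.cos(.167),np.sin(.167),0]);ey=np.array([-ex[1],ex[0],0]);P=[]
    for a in(-.012,.012):
        for b in(-.007,.007):
            for z in(-.02,.018): P.append(proj(d,c+a*ex+b*ey+np.array([0,0,z])))
    P=np.array(P);return P.min(0).round(1),P.max(0).round(1)
for c in (x,np.r_[x[:2],.139]): print("top",box(t,c),"scene",box(s,c))
print("lid corners",[onz(t,(265+a/3.5,145+(b-298)/3.5),.119)[:2].round(4) for a,b in ((106,365),(204,350),(131,526),(233,508))])
st=r.get_state()
for yaw in (99.5,-80.5): plan(st["tcp_pos"],st["tool_rot"],(x[0],x[1],.20),yaw,20,show=False)
plan(st["tcp_pos"],st["tool_rot"],(x[0],x[1],.20),99.5,20)
E
```

```text
[0.53136198 0.08838813 0.13792348] [np.float64(0.5), np.float64(0.5)]
top (array([312.1, 193. ]), array([320.2, 206.9])) scene (array([317.5, 183.2]), array([327.5, 204.8]))
top (array([312.1, 192.9]), array([320.2, 206.8])) scene (array([317.5, 182.8]), array([327.5, 204.4]))
lid corners [array([0.6206, 0.1369]), array([0.6306, 0.0706]), array([0.5108, 0.1203]), array([0.5223, 0.0526])]
end [0.5313 0.0881 0.2005] [-1.126, -1.3305, 1.33]
end [0.5313 0.0884 0.2001] [-1.2827, 1.0863, -1.0861]
-0.02,0.01,0.09,0,-0.89,0
-0.02,0,0.09,0,-0.89,0
-0.01,0.01,0.09,0,-0.89,0
-0,0,0.09,0,-0.89,0
0,0.01,0.09,0,-0.89,0
0.01,0,0.09,0.01,-0.89,0
0.02,0.01,0.09,0.01,-0.9,0
0.03,0,0.09,0,-0.89,0
0.03,0.01,0.09,0.01,-0.9,0
0.04,0,0.09,0.01,-0.89,0
0.05,0.01,0.08,0,-0.9,0
0.05,0,0.08,0.01,-0.89,0
0.06,0.01,0.07,0.01,-0.9,0.01
0.06,0.01,0.07,0,-0.89,0
0.07,0,0.06,0.01,-0.9,0.01
0.07,0,0.06,0,-0.89,0
0.08,0.01,0.05,0.01,-0.9,0.01
0.08,0,0.05,0,-0.89,0
0.08,0.01,0.04,0.01,-0.9,0.01
0.09,0,0.04,0,-0.89,0
end [0.5313 0.0881 0.2005] [-1.126, -1.3305, 1.33]
```

Emit:
carry_out:
  steps: [-0.02,0.01,0.09,0,-0.9,0,0,-0.02,0,0.09,0,-0.9,0,0,-0.01,0,0.09,0,-0.9,0,0,0,0,0.09,0,-0.9,0,0,0,0,0.09,0,-0.9,0,0,0.01,0,0.09,0,-0.9,0,0,0.02,0,0.09,0,-0.9,0,0,0.03,0,0.09,0,-0.9,0,0,0.03,0,0.09,0,-0.9,0,0,0.04,0,0.09,0,-0.9,0,0]

```text
clock: 9.38
tcp_pos: [0.5684, 0.0049, 0.2037]
tool_rot: [-1.435, -0.751, 0.756]
force: [0.6, -0.2, -0.7]
width: 0.0424
```

Emit:
carry_out:
  steps: [0.05,0,0.08,0,-0.9,0,0,0.05,0,0.08,0,-0.9,0,0,0.06,0,0.07,0,-0.9,0,0,0.06,0,0.07,0,-0.9,0,0,0.07,0,0.06,0,-0.9,0,0,0.07,0,0.06,0,-0.9,0,0,0.08,0,0.05,0,-0.9,0,0,0.08,0,0.05,0,-0.9,0,0,0.08,0,0.04,0,-0.85,0,0,0.09,0,0.04,0,-0.8,0,0]

```text
clock: 10.22
tcp_pos: [0.5269, 0.0882, 0.2038]
tool_rot: [-1.123, -1.329, 1.334]
force: [0.1, -0.1, -0.8]
width: 0.0427
```

Emit:
carry_out:
  steps: [0,0,0,0,0,0,0,0,0,0,0,0,0,0,0,0,0,0,0,0,0,0,0,0,0,0,0,0]

```text
clock: 10.55
tcp_pos: [0.5284, 0.0874, 0.205]
tool_rot: [-1.128, -1.327, 1.328]
force: [0.2, -0.2, 0.1]
width: 0.0427
```

```bash
python3 - <<'E'
from h import *
from rig import r
s=r.get_state(); print(s["tcp_pos"],s["tool_rot"],s["qpos"],s["force"])
plan(s["tcp_pos"],s["tool_rot"],(.5314,.0884,.124),99.5,8)
E
```

```text
[0.5284457  0.08735412 0.20498597] [-1.12788249 -1.32689224  1.3283619 ] [-0.29930457  0.26751609  0.06825931  1.89852827 -0.02134162  0.97704327
  1.51147077] [ 0.18740527 -0.23599258  0.06486068]
0,0.1,-0,-0,-0.01,-0
0,0.1,-0,-0,-0,-0
0,0.1,-0.01,-0,-0.01,-0
0,0.1,-0,-0,-0,-0
0,0.1,-0.01,-0,-0.01,-0
0,0.1,-0,-0,-0,-0
0,0.1,-0.01,-0,-0.01,-0
0.01,0.11,-0,-0.01,-0,-0
end [0.5312 0.0888 0.124 ] [-1.1266, -1.3301, 1.3304]
```

Emit:
carry_out:
  steps: [0.01,0.15,-0.03,0,-0.03,0,0,0,0.2,0,0,0,0,0,0,0.2,0,0,0,0,0,0,0.12,0,0,0,0,0,0,0.08,0,0,0,0,0,0,0.05,0,0,0,0,0,0,0,0,0,0,0,0]

```text
clock: 11.13
tcp_pos: [0.531, 0.0893, 0.1246]
tool_rot: [-1.125, -1.329, 1.331]
force: [-0.0, 0.4, 0.1]
width: 0.0426
```

```bash
python3 - <<'E'
from rig import r
import cv2,pickle,numpy as np
s=r.get_state(); print(s["tcp_pos"],s["tool_rot"],s["force"])
d=r.get_image("scene"); u,v=270,130
cv2.imwrite("pics/g3.png",cv2.resize(np.ascontiguousarray(d["frame"][v:v+120,u:u+140,::-1]),None,fx=4,fy=4,interpolation=2))
E
```

```text
[0.53095099 0.08934399 0.12461293] [-1.12515847 -1.3293239   1.3314955 ] [-0.02022791  0.41458051  0.12945125]
```

View pics/g3.png

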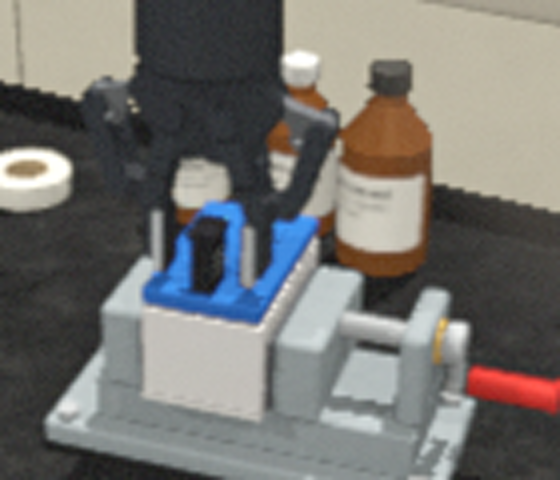

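The tab, at scene (322,193), sits midway between the fingers, with the tips just above the lid. Closing now.

Emit:
carry_out:
  steps: [0,0,0,0,0,0,-1,0,0,0,0,0,0,-1,0,0,0,0,0,0,-1,0,0,0,0,0,0,-1,0,0,0,0,0,0,-1,0,0,0,0,0,0,-1]

```text
clock: 11.68
tcp_pos: [0.5319, 0.0898, 0.1263]
tool_rot: [-1.127, -1.332, 1.33]
force: [-0.8, -0.6, 5.5]
width: 0.0162
```

```bash
python3 - <<'E'
import numpy as np
# TCP arc about hinge: tool x=vise y, z=-vise x, y=down; TCP rel hinge (u,z)
th=np.array([0,.01,.02,.03,.04,.055,.07,.09,.11,.13,.15,.17,.19])
for a,b in zip(th,th[1:]):
    P=lambda t:np.array([-.1*np.cos(t)+.020*np.sin(t),.1*np.sin(t)+.020*np.cos(t)])
    d=P(b)-P(a); m=a  # in tool frame tilted by a about vise y
    ex=np.array([np.cos(m),-np.sin(m)]); ez=np.array([np.sin(m),np.cos(m)])
    print(f"{-d@ez/.1:.3f},{-d@ex/.1:.3f},{np.degrees(b-a)/5:.3f}")
E
```

```text
-0.010,-0.002,0.115
-0.010,-0.002,0.115
-0.010,-0.002,0.115
-0.010,-0.002,0.115
-0.015,-0.003,0.172
-0.015,-0.003,0.172
-0.020,-0.004,0.229
-0.020,-0.004,0.229
-0.020,-0.004,0.229
-0.020,-0.004,0.229
-0.020,-0.004,0.229
-0.020,-0.004,0.229
```

Emit:
carry_out:
  steps: [0,-0.015,0,0,0,0,-1,0,-0.01,-0.002,0.1,0,0,-1,0,-0.01,-0.002,0.1,0,0,-1,0,-0.01,-0.002,0.1,0,0,-1,0,-0.01,-0.002,0.1,0,0,-1,0,0,0,0,0,0,-1]

```text
clock: 12.18
tcp_pos: [0.5321, 0.0899, 0.1291]
tool_rot: [-1.101, -1.302, 1.35]
force: [5.5, 1.4, -13.5]
width: 0.0166
```

Emit:
carry_out:
  steps: [0,-0.01,-0.002,0.1,0,0,-1,0,-0.01,-0.002,0.1,0,0,-1,0,-0.01,-0.002,0.1,0,0,-1,0,0,0,0,0,0,-1]

```text
clock: 12.52
tcp_pos: [0.5342, 0.0902, 0.134]
tool_rot: [-1.086, -1.284, 1.361]
force: [5.9, 0.9, -5.4]
width: 0.0165
```

Emit:
carry_out:
  steps: [0,-0.017,-0.006,0.2,0,0,-1,0,-0.017,-0.006,0.2,0,0,-1,0,-0.017,-0.006,0.2,0,0,-1,0,-0.017,-0.006,0.2,0,0,-1,0,-0.017,-0.006,0.2,0,0,-1,0,-0.017,-0.006,0.2,0,0,-1,0,0,0,0,0,0,-1,0,0,0,0,0,0,-1]

```text
clock: 13.18
tcp_pos: [0.5372, 0.0907, 0.1435]
tool_rot: [-1.012, -1.196, 1.414]
force: [2.3, -0.4, -3.3]
width: 0.0165
```

```bash
python3 - <<'E'
from rig import r
import cv2,numpy as np
s=r.get_state(); print(s["tcp_pos"],s["tool_rot"],s["force"],s["width"],s["dq"].round(3))
d=r.get_image("scene"); u,v=270,130
cv2.imwrite("pics/g4.png",cv2.resize(np.ascontiguousarray(d["frame"][v:v+120,u:u+140,::-1]),None,fx=4.5,fy=4.5,interpolation=2))
E
```

```text
[0.537214   0.09072899 0.14347537] [-1.01174144 -1.19644108  1.4141493 ] [ 2.26039026 -0.40335843 -3.34798084] 0.01648968363535775 [ 0.001 -0.005 -0.001  0.01   0.    -0.015  0.   ]
```

View pics/g4.png

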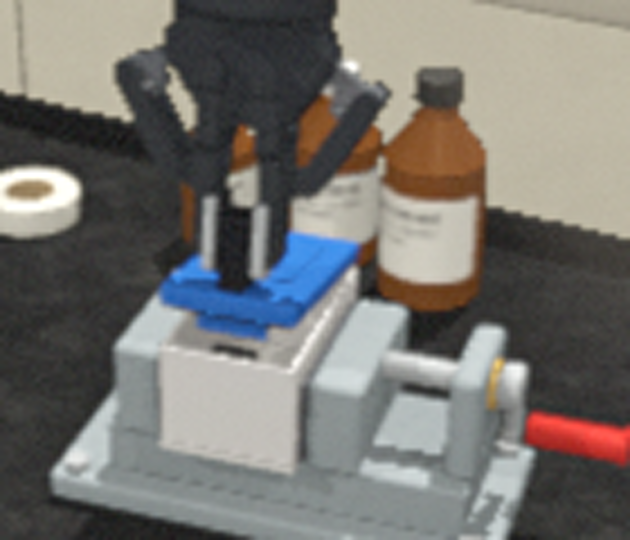

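The picture shows the lid open, with about 9 px (17 mm) of gap at the front edge. The box is down in the vise and the tab is held.

Emit:
carry_out:
  steps: [0,0,0,0,0,0,-1,0,0,0,0,0,0,-1,0,0,0,0,0,0,-1,0,0,0,0,0,0,-1]

```text
clock: 13.57
tcp_pos: [0.5373, 0.0908, 0.1436]
tool_rot: [-1.012, -1.197, 1.414]
force: [3.3, -0.0, -4.0]
width: 0.0166
```

```bash
python3 - <<'E'
from rig import r
s=r.get_state(); print(s["clock"],s["tcp_pos"],s["force"],s["width"],s["dq"].round(3)); print(r.job_done())
E
```

```text
13.5667 [0.5373264  0.09075528 0.14362932] [ 3.26821311 -0.01856984 -4.04334127] 0.01659024220468837 [ 0.001  0.002  0.002 -0.001  0.001  0.004  0.001]
the job is handed in; nothing more can be done
None
```

I cranked the vise to its stop, pulled the lid's seal open by the tab, and handed the job in at 13.6 s with the fingers still holding the tab. The hand-in gives no verdict.

- **Crank:** I turned it clockwise from about 0.5 to about 9.0 rad. A further push did not move it, and the later picture shows the jaw tight on the box. I did not measure the jaw's grip force; I take it from the crank being at its stop.
- **Lid:** The pull reached about 13.5 N, then dropped once the seal let go. At the end the tab was up about 17 mm (about 0.17 rad) by tool travel, and the last picture agrees. The arm was still and the box looked level and down on the vise bed.
- **Grip:** The finger opening reads 16.6 mm, more than the tab's 14 mm. The pads are probably holding the tab partly by its 18 mm bead, and it did not slip.
- **Other objects:** I never went near the petri dish, the marker or the vial, but I did not check their positions again at the end.

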